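Feel along a safety bumper for dead spots

ROBOT

A 7-joint arm with a two-finger parallel gripper is mounted at the origin on a cart in front of the work surface, level with it; the furniture and walls round the work are solid. World frame = base frame: x ahead of the robot, y to its left, z up, the work surface at z = 0. Lengths are in m, angles in rad, forces in N, time in s.
With the tool pointing down it reaches from about 0.425 to 0.875 m from the base axis. Payload 4.7 kg.
Tool frame: the origin (TCP) lies midway between the tips of the shut fingers; the grasp point (between the pads) lies ctrl.grasp_offset behind it (ctrl.grasp_offset is the distance from the TCP to the grasp point, in m); z points along the fingers, y is the line along which they close (so a half turn about z gives the same grasp; the last joint's range is limited). The gripper opens to 87 mm and grips with 3 to 60 N. Pads are 19 mm wide; open, the fingers measure 117 mm over their backs; the gripper's body (75 mm by 190 mm) begins 51 mm behind the grasp point.
Start: joints at [-1.31, 0.321, -0.07, 1.45, 0.023, 1.371, -0.057], TCP at [0.159, 0.63, 0.223] pointing down, gripper open.
Joint ranges: [-2.86, 2.86], [-0.3, 2.09], [-1.38, 1.24], [0.06, 2.45], [-1.56, 4.7], [0.09, 2.05], [-2.69, 2.69]. Speed limits (rad/s): [2.57, 2.57, 3.14, 3.14, 3.14, 3.14, 3.14].

INTERFACE

Orientations are given as a rotation vector (axis times angle).
In Python, from bench import ctrl gives the robot as it stands. The module is installed in compiled form; this text tells all that it offers.
- The arm moves only by the tool jog_arm, never from a script. Its argument "moves" is one flat list of numbers, 7 for each row, row after row: the shift along the tool's x, y, z in units of 30 cm (1.0 is 30 cm), then the turn, a rotation vector about the tool's x, y, z in units of 60 degrees (1.0 is 60 degrees), then the gripper's target within -1 to 1 (fully open at 1, half-way at 0, shut at -1). In form: [x, y, z, wx, wy, wz, fingers, x, y, z, wx, wy, wz, fingers, ...]. A call has exactly 8 rows; each row is the pose to reach, as a shift and turn from the pose commanded when the call began, along the tool's axes at that moment; what a row does not reach only later rows make up. A row lasts 1/8 s, in which the tool goes at most 62.5 mm and 10.7 degrees, less where a joint would pass 70% of its speed; a pose out of reach is approached as far as the arm can. A call with a number of a shift or a turn outside -1 to 1 is refused whole. A call with a gripper value outside its range is refused whole. The fingers move at their own pace and stop on an object; "newtons" is the grip in N (left out, the last holds). Time passes only in rows, so rows that repeat a pose let the fingers close, or fill a call up. It gives the time, the measured TCP pose, the force, the opening and the grip force at its end, in the units of the state.
- ctrl.get_state(): the state, without advancing time (a new reading comes with each control period).
- ctrl.get_image(name): name is "scene" or "top" or "wrist"; returns a dict with "pixels" (400x640x3 uint8, red, green, blue), "fx", "fy", "cx", "cy" (pixels), "dist" ([k1, k2, p1, p2, k3] as OpenCV has them; the pictures are not rectified), "xyz" and "rotation" of the camera in the world; the wrist camera has in their place "tool_from_camera" (4x4, takes a point from camera to tool coordinates, whose origin is the TCP and whose axes are the flange's). Camera axes: x right, y up, looking along -z (the intrinsics and any distortion apply to the point x, -y, -z); pixel columns grow to the right and rows downward; lengths in m; the calibration is good to about 2 mm. A picture is of the moment at which its call begins: read the wrist's pose just before it. There is no depth.
- ctrl.close_job(): hands the job in; it is judged then, once.
The state is a dict: "time": time; "joint_positions": joint angles; "qd": joint speeds; "joint_torque": joint torques, N m; "position": TCP position; "tool_rot": TCP orientation; "ft_force": force on the tool from outside, world axes, zero at the start; "torque": the same for the moment, N m; "grip_width": opening from 0.0 (shut) to 1.0 (fully open); "grip_force": force on a finger pad.
Only numpy, scipy, OpenCV 4.12 (cv2) and the standard library are available. Lean on these libraries where they do the work, as an engineer would, in place of code of your own. Each camera call takes 0.05 s, during which the arm holds its last target. There are 200 camera calls.

TASK

The curved black rubber safety bumper on the loose metal plate needs feeling over for dead spots before it is fitted. Start at the end with the grey connector box, press the strip lightly down with your fingertips and run them along the middle of the strip to its other end in one stroke, keeping it pressed in a little all the way, never down to its stop. Then let it spring back up, and leave the plate and the things around it lying where they are.

Things in the scene. Friction and masses are not known exactly. Their poses are not given: they have to be found in the camera images.
- bumper_plate: loose aluminium plate 120 (x) x 310 (y) x 8 mm, about 1.4 kg, flat on the bench; origin at the centre of its underside, z up, +y towards the connector box (36 mm square, top 30 mm above the bench, just past that end of the strip and lower than it). On it a steel channel, 36 mm wide, top 28 mm above the bench, holds the rubber strip
- strip (a joint): how far the strip is pressed down, m: 0 fully up (its top 42 mm above the bench) to 0.012 at its stop. The whole strip sinks together wherever it is pressed; it is sprung: about 2.5 N start it, 5.5 N hold it 5 mm down, nearly 10 N bottom it. It comes back up by itself
- p0 (a point): point on the top face of the rubber strip, on its centre line, moving down with it: the end by the connector box: the start, about 12 mm in from the strip's end
- p1 (a point): point on the top face of the rubber strip, on its centre line, moving down with it: 36 mm along the strip from p0
- p2 (a point): point on the top face of the rubber strip, on its centre line, moving down with it: 72 mm along the strip from p0
- p3 (a point): point on the top face of the rubber strip, on its centre line, moving down with it: 108 mm along the strip from p0. The middle of the strip, which is an arc of radius 200 mm, 26 mm wide, 240 mm long, flat on top, bowed towards the plate's +x, where p3 lies 17.5 mm from the plate's centre
- p4 (a point): point on the top face of the rubber strip, on its centre line, moving down with it: 144 mm along the strip from p0
- p5 (a point): point on the top face of the rubber strip, on its centre line, moving down with it: 180 mm along the strip from p0
- p6 (a point): point on the top face of the rubber strip, on its centre line, moving down with it: the far end without a box: the finish, about 12 mm in from the strip's end
- insul_roll: roll of black insulating tape, 64 x 61 x 19 mm, lying flat, near the plate, to be left alone; origin at the centre of its underside
- tape_measure: tape measure, 63 x 86 x 62 mm, standing, near the plate, to be left alone; origin at the centre of its underside
- offcut_0: timber offcut, 59 x 144 x 19 mm, lying flat, near the plate, to be left alone; origin at the centre of its underside

How it is judged:
By the outcome, as a careful person would: the job done as asked, in the order asked, and still so for the second after the job is handed in, with the robot touching nothing.
It also fails if it takes over 48 s, if anything falls off the work surface, if the arm or the gripper's body presses on something with over 40 N, if the wrist force passes 120 N, or if a joint passes its speed limit or range.

## Working session

There is one attempt and no reset: what is moved stays moved. The work goes in short steps, Python scripts to look and compute and a tool call to move; the robot and the scene stay as the last step left them, time stands still between calls to the robot, and variables do not carry over. Pictures are saved under pics/ and viewed, at most 10 in all, crops included, and the job is handed in when it is done.

Besides the shell and the picture viewer there is one more tool, called after ">>>" as name(argument=value, ...) on one line, values as JSON. jog_arm: Moves the arm, as the interface text tells. Its arguments: {"type":"object","properties":{"moves":{"type":"array"},"newtons":{"type":"number"}},"required":["moves"]}

```bash
mkdir -p pics; python3 - <<'E'
from bench import ctrl
import cv2
s=ctrl.get_state();print({k:s[k] for k in('time','position','tool_rot','ft_force','grip_width')},ctrl.grasp_offset)
for n in('top','scene'):
    i=ctrl.get_image(n);cv2.imwrite(f'pics/{n}0.png',i['pixels'][:,:,::-1])
    print(n,i['fx'],i['fy'],i['cx'],i['cy'],i['dist'],i['xyz'],i['rotation'])
E
```

```text
{'time': 0.0, 'position': array([0.15869975, 0.62977492, 0.2214781 ]), 'tool_rot': array([-3.86525411e-01, -3.11760824e+00,  2.93482935e-03]), 'ft_force': array([ 0.31786723,  0.25487257, -0.07927012]), 'grip_width': 1.0002377839968088} 0.0187
top 362.5363867211202 362.5363867211202 321.1149059556854 200.80261077898845 [-0.03306414  0.          0.          0.          0.        ] [0.46202008 0.01242047 1.01545583] [ 0.07170274 -0.03184484 -1.60111919]
scene 392.53180046619747 392.53180046619747 314.7753350262282 199.4795813549543 [0.00884788 0.         0.         0.         0.        ] [ 0.07987621 -0.6473236   0.75012197] [ 0.82087531 -0.25418267 -0.53845828]
```

View pics/top0.png

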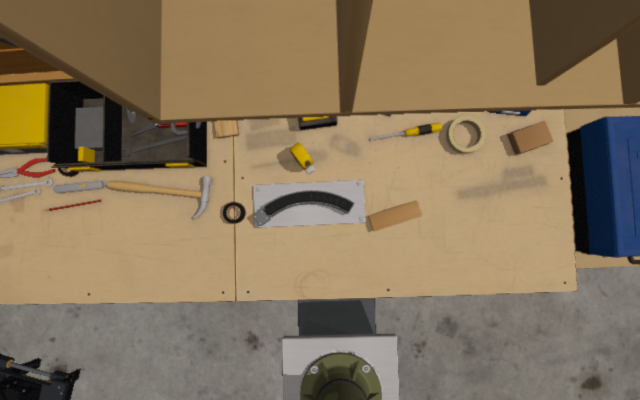

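View pics/scene0.png

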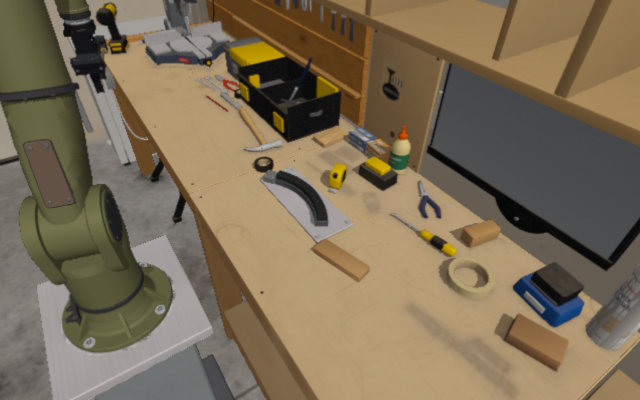

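The top view shows the plate at about cols 253–366, rows 180–227. The box is at the left end (262,216) and the strip arcs up to (352,207). The tape roll is at (234,212), the tape measure at (302,157) and the offcut at (395,215).

```bash
cat > h.py <<'E'
import numpy as np, cv2
from scipy.spatial.transform import Rotation as R
def cam(i,state=None):
    K=np.array([[i['fx'],0,i['cx']],[0,i['fy'],i['cy']],[0,0,1.]]);d=np.array(i['dist'],float)
    if state is None: Rc=R.from_rotvec(i['rotation']).as_matrix();t=np.array(i['xyz'])
    else:
        T=np.array(i['tool_from_camera']);Rt=R.from_rotvec(state['tool_rot']).as_matrix()
        Rc=Rt@T[:3,:3];t=Rt@T[:3,3]+state['position']
    return K,d,Rc,t
def px2w(uv,z,c):
    K,d,Rc,t=c;n=cv2.undistortPoints(np.array(uv,float).reshape(-1,1,2),K,d)[:,0]
    r=np.c_[n[:,0],-n[:,1],-np.ones(len(n))]@Rc.T
    return t+r*((z-t[2])/r[:,2])[:,None]
def w2px(P,c):
    K,d,Rc,t=c;q=(np.atleast_2d(P)-t)@Rc*[1,-1,-1]
    return cv2.projectPoints(q,np.zeros(3),np.zeros(3),K,d)[0][:,0]
def arc(s):  # plate xy of point at s along strip from p0 (m), and tangent
    th=(np.asarray(s)-.108)/.2
    return np.stack([.0175-.2*(1-np.cos(th)),-.2*np.sin(th)],-1)
def plate2w(xy,x,y,a,z):
    c,s=np.cos(a),np.sin(a);w=np.atleast_2d(xy)@np.array([[c,s],[-s,c]])+[x,y]
    return np.c_[w,np.full(len(w),z)]
E
python3 - <<'E'
from h import *;from bench import ctrl
i=ctrl.get_image('top');c=cam(i)
P=px2w([(253,186),(364,180),(366,221),(255,227)],.008,c);print(P.round(3))
ctr=P.mean(0);v=(P[0]+P[3]-P[1]-P[2])[:2];a=np.arctan2(-v[0],v[1]);print(ctr,a,np.hypot(*v)/2)
print(plate2w(arc(np.arange(7)*.036),ctr[0],ctr[1],a,.042).round(3))
s=ctrl.get_state();print(R.from_rotvec(s['tool_rot']).as_matrix().round(3), s['joint_positions'])
j=ctrl.get_image('wrist');print(j['tool_from_camera'],j['fx'],j['dist'])
for n,p in(('roll',(234,212)),('tape',(302,157)),('off',(395,215))):print(n,px2w([p],.02,c).round(3))
E
```

```text
[[ 0.576  0.227  0.008]
 [ 0.583 -0.084  0.008]
 [ 0.469 -0.086  0.008]
 [ 0.461  0.223  0.008]]
[0.52234656 0.07010472 0.008     ] 0.02233131674895464 0.31041096098806853
[[ 0.509  0.173  0.042]
 [ 0.525  0.141  0.042]
 [ 0.536  0.106  0.042]
 [ 0.54   0.07   0.042]
 [ 0.537  0.035  0.042]
 [ 0.529 -0.     0.042]
 [ 0.514 -0.033  0.042]]
[[-0.97   0.244 -0.   ]
 [ 0.244  0.97  -0.001]
 [-0.    -0.001 -1.   ]] [-1.30989587  0.32162812 -0.07009767  1.45136581  0.02259064  1.37078795
 -0.05692804]
[[-8.54254038e-06  9.60041082e-01  2.79859108e-01  7.80615137e-02]
 [ 9.99999677e-01  2.33000107e-04 -7.68769467e-04  1.83657013e-04]
 [-8.03257473e-04  2.79859011e-01 -9.60040774e-01 -1.61173846e-01]
 [ 0.00000000e+00  0.00000000e+00  0.00000000e+00  1.00000000e+00]] 351.34641700121796 [-0.07416026  0.          0.          0.          0.        ]
roll [[0.504 0.279 0.02 ]]
tape [[0.652 0.086 0.02 ]]
off [[ 0.483 -0.164  0.02 ]]
```

```bash
cat >> h.py <<'E'
def tool(yaw): # tool y along world angle 90deg+yaw, z down
    return R.from_matrix(np.array([[-np.cos(yaw),-np.sin(yaw),0],[-np.sin(yaw),np.cos(yaw),0],[0,0,-1.]]))
def rel(p0,R0,p,Rn):
    return np.r_[R0.inv().apply(np.array(p)-p0)/.3,(R0.inv()*Rn).as_rotvec()/np.radians(60)].round(4)
E
python3 - <<'E'
from h import *;from bench import ctrl
s=ctrl.get_state();R0=R.from_rotvec(s['tool_rot']);p=s['position']
m=(p+[.52,.12,.2])/2
print(rel(p,R0,m,R0),rel(p,R0,[.52,.12,.2],tool(.022)),rel(m,R0,[.52,.12,.2],tool(.022)))
E
```

```text
[-0.7914 -0.6771  0.0373  0.      0.      0.    ] [-1.5829e+00 -1.3542e+00  7.4600e-02 -1.1000e-03 -1.0000e-04 -2.5670e-01] [-7.914e-01 -6.771e-01  3.730e-02 -1.100e-03 -1.000e-04 -2.567e-01]
```

>>> jog_arm(moves=[-0.1,-0.085,0.005,0,0,0,-1,-0.2,-0.17,0.01,0,0,0,-1,-0.33,-0.28,0.015,0,0,0,-1,-0.46,-0.39,0.02,0,0,0,-1,-0.58,-0.5,0.03,0,0,0,-1,-0.68,-0.58,0.035,0,0,0,-1,-0.75,-0.64,0.037,0,0,0,-1,-0.79,-0.677,0.037,0,0,0,-1], newtons=10)

```text
time: 1.2
position: [0.3399, 0.3741, 0.2114]
tool_rot: [0.39, 3.117, -0.0]
ft_force: [0.3, -0.3, 0.3]
grip_width: 0.169
grip_force: 0.0
```

>>> jog_arm(moves=[-0.1,-0.085,0.005,0,0,-0.04,-1,-0.2,-0.17,0.01,0,0,-0.08,-1,-0.33,-0.28,0.015,0,0,-0.12,-1,-0.46,-0.39,0.02,0,0,-0.16,-1,-0.58,-0.5,0.03,0,0,-0.2,-1,-0.7,-0.6,0.035,0,0,-0.24,-1,-0.79,-0.677,0.037,0,0,-0.257,-1,-0.79,-0.677,0.037,0,0,-0.257,-1])

```text
time: 2.2
position: [0.5205, 0.118, 0.2003]
tool_rot: [-0.028, 3.141, -0.002]
ft_force: [0.3, 0.7, 0.9]
grip_width: 0.005
grip_force: 0.0
```

```bash
python3 - <<'E'
from h import *;from bench import ctrl
s=ctrl.get_state();print(s['time'],s['position'],s['tool_rot'],s['grip_width'],s['ft_force'],s['joint_positions'])
i=ctrl.get_image('wrist');c=cam(i,s);im=i['pixels'][:,:,::-1].copy();cv2.imwrite('pics/w_raw.png',im)
A=(.5223,.0701,.0223)
for q in w2px(plate2w(arc(np.arange(7)*.036),*A,.042),c):cv2.circle(im,tuple(int(v) for v in q.round()),2,(0,0,255),-1)
q=w2px(plate2w([(.06,.155),(.06,-.155),(-.06,-.155),(-.06,.155)],*A,.008),c);cv2.polylines(im,[q.round().astype(int)],True,(0,255,0),1)
cv2.imwrite('pics/w1.png',im)
E
```

```text
2.2 [0.52046387 0.11804588 0.20030618] [-2.78045193e-02  3.14099019e+00 -1.72022968e-03] 0.004987951378936957 [0.2857069  0.68907053 0.93016408] [-0.67574555  0.0832414   0.42665022  1.78583128 -0.03469423  1.27991431
  1.34804663]
```

View pics/w1.png

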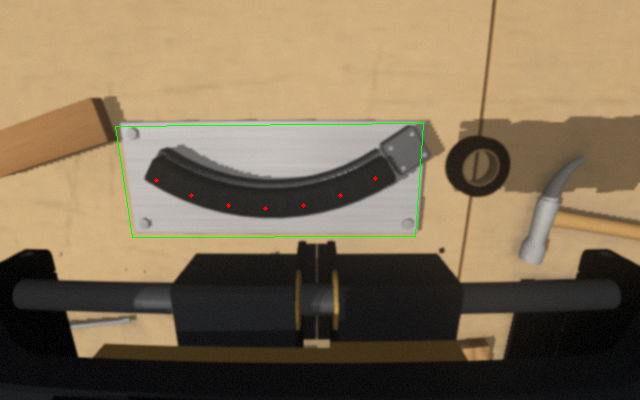

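The plate in the wrist view spans (117,126)–(424,122)–(417,236)–(132,236), with the box at (405,150). My dots sit a few px towards the far edge, so I'll refine on an enlarged crop.

```bash
cat > ov.py <<'E'
from h import *
def ov(im,c,A,out,x0,y0,w,h,f):
    big=cv2.resize(im[y0:y0+h,x0:x0+w],None,fx=f,fy=f,interpolation=cv2.INTER_CUBIC)
    def dr(P,col,cl):
        q=((w2px(P,c)-[x0,y0]+.5)*f).round().astype(int);cv2.polylines(big,[q],cl,col,1,cv2.LINE_AA)
    ss=np.linspace(-.012,.228,40);th=(ss-.108)/.2;n=np.c_[np.cos(th),-np.sin(th)]
    dr(plate2w(np.r_[arc(ss)+.013*n,(arc(ss)-.013*n)[::-1]],*A,.042),(0,0,255),True)
    dr(plate2w(arc(ss),*A,.042),(0,255,255),False)
    dr(plate2w([(.06,.155),(.06,-.155),(-.06,-.155),(-.06,.155)],*A,.008),(0,255,0),True)
    cv2.imwrite(out,big)
E
cat > fit.py <<'E'
from ov import *;from bench import ctrl;import sys
from scipy.optimize import least_squares
s=ctrl.get_state();i=ctrl.get_image('wrist');c=cam(i,s);im=i['pixels'][:,:,::-1].copy()
g=cv2.GaussianBlur(cv2.cvtColor(im,cv2.COLOR_BGR2GRAY),(3,3),0);hsv=cv2.cvtColor(im,cv2.COLOR_BGR2HSV)
lo=((hsv[...,1]<45)&(g>110)).astype(np.uint8)
cs,_=cv2.findContours(lo,cv2.RETR_EXTERNAL,cv2.CHAIN_APPROX_NONE);k=max(cs,key=cv2.contourArea)
box=cv2.minAreaRect(k);print('plate',box)
W=px2w(k[:,0],.008,c)[:,:2]
def f(v):
    ca,sa=np.cos(v[2]),np.sin(v[2]);q=(W-v[:2])@np.array([[ca,-sa],[sa,ca]])
    d=np.maximum(abs(q[:,0])-.06,abs(q[:,1])-.155);return d
r=least_squares(f,[.5223,.0701,.022],loss='soft_l1',f_scale=.001);print(r.x,np.median(abs(r.fun)))
ov(im,c,r.x,sys.argv[1],110,110,330,140,2.4)
E
python3 fit.py pics/f1.png
```

```text
plate ((269.9999694824219, 177.5), (303.99993896484375, 112.99998474121094), -0.0)
[0.51937957 0.0748917  0.01129993] 0.0025745002167094216
```

View pics/f1.png

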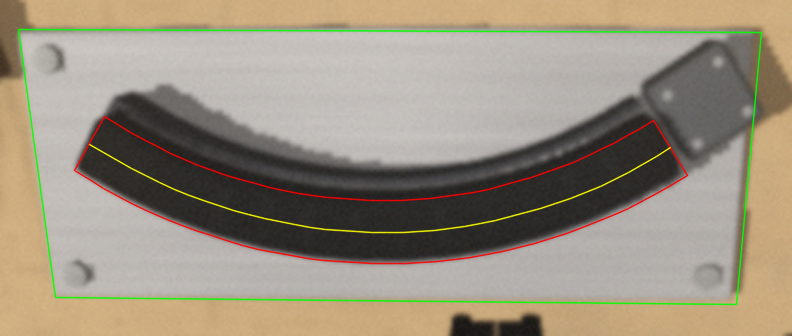

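The outline fits the strip's outer edge. The box end is about 2 mm too far and the fit is turned slightly, so I'll take A=(0.520, 0.0725, 0.017).

```bash
cat > plan.py <<'E'
from h import *;from bench import ctrl
A=(.520,.0725,.017)
def pose(s,z): return plate2w(arc(s),*A,z)[0],tool(-(s-.108)/.2+A[2])
def now():
    s=ctrl.get_state();return s['position'],R.from_rotvec(s['tool_rot']),s
E
python3 - <<'E'
from plan import *
p,R0,s=now();print(s['time'],p,s['tool_rot'],s['ft_force'])
print(pose(0,.06)[0],rel(p,R0,*pose(0,.065)))
E
```

```text
2.3 [0.51890168 0.12164945 0.20016056] [ 3.59422531e-02 -3.14072518e+00 -9.58018043e-04] [ 0.20177219  0.4194375  -0.59166163]
[0.50729534 0.17512606 0.06      ] [ 3.430e-02  1.788e-01  4.507e-01  7.000e-04 -5.000e-04 -5.100e-01]
```

>>> jog_arm(moves=[0.005,0.03,0.05,0,0,-0.08,-1,0.01,0.06,0.12,0,0,-0.17,-1,0.015,0.09,0.2,0,0,-0.25,-1,0.02,0.12,0.28,0,0,-0.34,-1,0.027,0.15,0.36,0,0,-0.42,-1,0.034,0.179,0.42,0,0,-0.51,-1,0.034,0.179,0.45,0,0,-0.51,-1,0.034,0.179,0.45,0,0,-0.51,-1])

```text
time: 3.3
position: [0.5072, 0.1746, 0.065]
tool_rot: [0.862, -3.02, 0.0]
ft_force: [-0.4, 0.4, -0.2]
grip_width: 0.007
grip_force: 0.0
```

```bash
python3 - <<'E'
from ov import *;from plan import *
p,R0,s=now();i=ctrl.get_image('wrist');c=cam(i,s)
p,R1,s2=now()
print(s['position'],p,s2['tool_rot'],s2['ft_force'],s2['joint_positions']);print(pose(0,.06)[0])
ov(i['pixels'][:,:,::-1].copy(),c,A,'pics/f2.png',0,0,640,400,1.25)
print(rel(p,R1,*pose(0,.037)))
E
```

```text
[0.50716365 0.1746149  0.0650438 ] [0.50787521 0.17435745 0.06571747] [-8.61627991e-01  3.02080142e+00  9.32791839e-05] [-0.1400141   0.91136183  0.28859688] [-0.68556745  0.22159083  0.33999137  1.92246927 -0.08663364  1.01121445
  1.81926646]
[0.50729534 0.17512606 0.06      ]
[ 0.0003  0.0032  0.0957 -0.      0.0003 -0.0012]
```

View pics/f2.png

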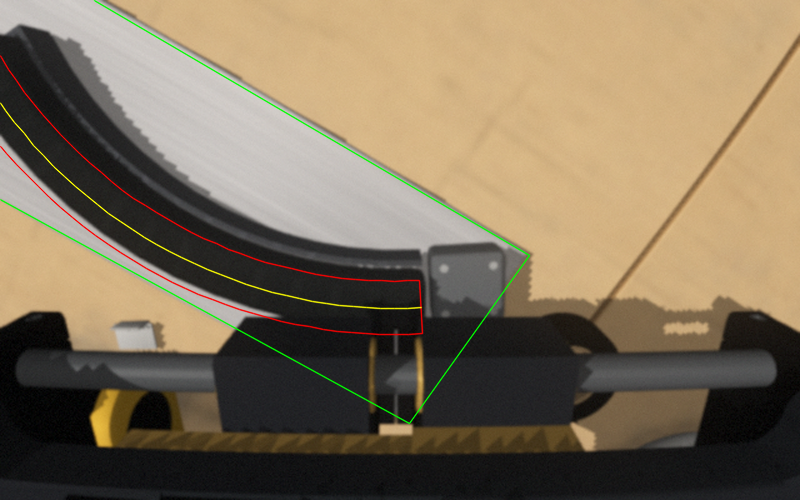

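The strip's end matches at (423,310), but my outline sits about 8 px too far outward at the left of this view. I'll measure the edges numerically in a settled picture.

```bash
cat > edge.py <<'E'
from ov import *;from plan import *
for _ in range(3): ctrl.get_image('wrist')
p,R0,s=now();i=ctrl.get_image('wrist');c=cam(i,s);im=i['pixels'][:,:,::-1].copy()
cv2.imwrite('pics/raw_e.png',im);print(p,s['tool_rot'])
g=cv2.cvtColor(im,cv2.COLOR_BGR2GRAY).astype(np.float32)
d=np.arange(-.030,.030,.0005)
def prof(sv,z):
    th=(sv-.108)/.2;n=np.array([np.cos(th),-np.sin(th)])
    q=w2px(plate2w(arc(sv)+d[:,None]*n,*A,z),c).astype(np.float32)
    return cv2.remap(g,q[None,:,0],q[None,:,1],cv2.INTER_LINEAR)[0]
for sv in np.arange(.04,.15,.02):
    v=prof(sv,.042);gr=np.gradient(cv2.GaussianBlur(v[None],(5,1),0)[0]);k=gr[60:].argmax()+60
    print('s%.2f outer %.1fmm'%(sv,d[k]*1e3),v[::4].astype(int))
e=px2w([(0,0)],.042,c)
x=np.arange(-.03,.012,.0005);q=w2px(plate2w(arc(x)-[.004,0],*A,.042),c).astype(np.float32)
print('end',cv2.remap(g,q[None,:,0],q[None,:,1],cv2.INTER_LINEAR)[0][::4].astype(int))
ov(im,c,A,'pics/f3.png',0,0,330,250,2.4)
E
python3 edge.py
```

```text
[0.50852942 0.1741203  0.06627897] [-8.60913637e-01  3.01963292e+00  4.85940620e-04]
s0.04 outer 21.0mm [186 132  44  43  71  82  30  27  30  30  34  33  34  30  32  32  29  30
  28  27  23  25  22  19  22  19  22  21  19  21]
s0.06 outer 10.5mm [186  82  43  44  74  74  31  28  29  33  36  34  35  31  32  31  32  33
  33  31  72 183 182  92  24  25  26  24  25  23]
s0.08 outer 10.5mm [107  42  42  46  71  56  28  27  31  32  36  40  42  41  40  41  42  39
  39  38  74 185 186 188 186 185 175 184 184 186]
s0.10 outer 10.0mm [ 64  41  39  52  71  37  28  29  28  33  34  36  34  36  36  37  35  38
  37  37  88 186 189 187 186 173 182 184 187 187]
s0.12 outer 10.0mm [ 43  40  39  65  63  26  25  24  29  33  37  32  34  34  34  34  35  35
  34  34 112 184 185 184 185 176 183 186 185 186]
s0.14 outer 9.5mm [ 38  37  40  66  36  24  24  26  32  29  36  35  34  37  36  36  34  35
  35  36 131 187 184 183 188 184 175 186 185 184]
end [100 101 100 100 100 100  74  51  61  60  26  31  33  30  33  32  31  32
  33  32  31]
```

View pics/f3.png

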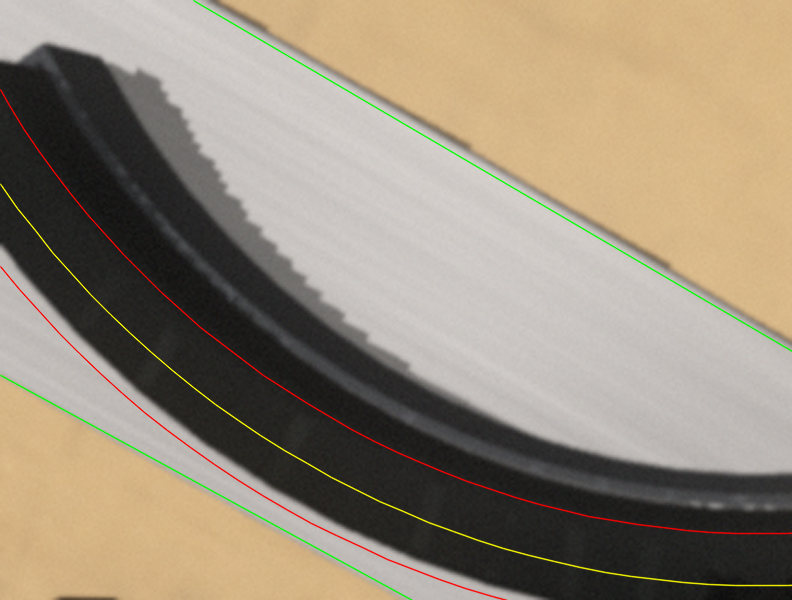

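The strip's outer edge lies 2.5–3 mm inward of my estimate in this view, against about 0 to 1 mm in the first. I'll compromise on A=(0.5185, 0.072, 0.014) and descend.

```bash
sed -i 's/^A=.*/A=(.5185,.072,.014)/' plan.py; python3 - <<'E'
from plan import *
ps=[];
for _ in range(4): ctrl.get_image('top');ps.append(now()[0])
p,R0,s=now();p=np.mean(ps,0);print(p,np.std(ps,0),s['time'],s['ft_force'])
for z in(.045,.037):print(rel(p,R0,*pose(-.002,z)))
E
```

```text
[0.50823243 0.17406323 0.06589971] [1.12173678e-04 2.49756591e-05 1.46129172e-04] 3.75 [ 0.15271901  0.65598712 -0.46073189]
[ 0.005   0.0121  0.0697 -0.      0.0006 -0.0076]
[ 0.0051  0.0121  0.0963 -0.      0.0006 -0.0076]
```

>>> jog_arm(moves=[0.002,0.004,0.02,0,0,-0.004,-1,0.005,0.012,0.045,0,0,-0.008,-1,0.005,0.012,0.065,0,0,-0.008,-1,0.005,0.012,0.075,0,0,-0.008,-1,0.005,0.012,0.082,0,0,-0.008,-1,0.005,0.012,0.088,0,0,-0.008,-1,0.005,0.012,0.092,0,0,-0.008,-1,0.005,0.012,0.094,0,0,-0.008,-1])

```text
time: 4.75
position: [0.5042, 0.1762, 0.0373]
tool_rot: [0.875, -3.016, -0.0]
ft_force: [-3.8, -1.5, 5.4]
grip_width: 0.005
grip_force: 2.8
```

```bash
python3 - <<'E'
from plan import *
p,R0,s=now();print(p,s['ft_force'],s['tool_rot'],pose(-.002,.037)[0])
S=np.linspace(-.002,.220,7)
for k in range(6):
    P0,Q0=pose(S[k],.037);print(k)
    for j in(2,4,6,8):print(j,rel(P0,Q0,*pose(S[k]+(S[k+1]-S[k])*j/8,.037)))
E
```

```text
[0.50422383 0.17623433 0.03728456] [-3.76766077 -1.49312744  5.40280259] [ 8.75083974e-01 -3.01626301e+00 -2.71474338e-04] [0.5050426  0.17635928 0.037     ]
0
2 [ 0.0007 -0.0308  0.      0.      0.      0.0442]
4 [ 0.0029 -0.0616  0.      0.      0.      0.0883]
6 [ 0.0064 -0.0922  0.      0.      0.      0.1325]
8 [ 0.0114 -0.1226  0.      0.      0.      0.1767]
1
2 [ 0.0007 -0.0308  0.      0.      0.      0.0442]
4 [ 0.0029 -0.0616  0.      0.      0.      0.0883]
6 [ 0.0064 -0.0922  0.      0.      0.      0.1325]
8 [ 0.0114 -0.1226  0.      0.      0.      0.1767]
2
2 [ 0.0007 -0.0308  0.      0.      0.      0.0442]
4 [ 0.0029 -0.0616  0.      0.      0.      0.0883]
6 [ 0.0064 -0.0922  0.      0.      0.      0.1325]
8 [ 0.0114 -0.1226  0.      0.      0.      0.1767]
3
2 [ 0.0007 -0.0308  0.      0.      0.      0.0442]
4 [ 0.0029 -0.0616  0.      0.      0.      0.0883]
6 [ 0.0064 -0.0922  0.      0.      0.      0.1325]
8 [ 0.0114 -0.1226  0.      0.      0.      0.1767]
4
2 [ 0.0007 -0.0308  0.      0.      0.      0.0442]
4 [ 0.0029 -0.0616  0.      0.      0.      0.0883]
6 [ 0.0064 -0.0922  0.      0.      0.      0.1325]
8 [ 0.0114 -0.1226  0.      0.      0.      0.1767]
5
2 [ 0.0007 -0.0308  0.      0.      0.      0.0442]
4 [ 0.0029 -0.0616  0.      0.      0.      0.0883]
6 [ 0.0064 -0.0922  0.      0.      0.      0.1325]
8 [ 0.0114 -0.1226  0.      0.      0.      0.1767]
```

>>> jog_arm(moves=[0.0002,-0.0154,0,0,0,0.0221,-1,0.0007,-0.0308,0,0,0,0.0442,-1,0.0016,-0.0462,0,0,0,0.0663,-1,0.0029,-0.0616,0,0,0,0.0883,-1,0.0045,-0.0769,0,0,0,0.1104,-1,0.0064,-0.0922,0,0,0,0.1325,-1,0.0087,-0.1074,0,0,0,0.1546,-1,0.0114,-0.1226,0,0,0,0.1767,-1])

```text
time: 5.75
position: [0.5227, 0.1448, 0.0381]
tool_rot: [-0.592, 3.082, 0.003]
ft_force: [-1.0, 3.5, 5.1]
grip_width: 0.004
grip_force: 2.5
```

```bash
python3 - <<'E'
from plan import *
p,R0,s=now();print(p,s['ft_force'],s['tool_rot'],pose(.035,.037)[0],pose(.035,.037)[1].as_rotvec(),rel(p,R0,*pose(.072,.037)))
E
```

```text
[0.5227428  0.14478364 0.03806348] [-0.95235238  3.53838134  5.06943628] [-5.91679651e-01  3.08214819e+00  2.67581020e-03] [0.5218249  0.14344341 0.037     ] [ 0.59177511 -3.08535356 -0.        ] [ 0.0159 -0.1256  0.0034  0.0013  0.0032  0.177 ]
```

>>> jog_arm(moves=[0.0005,-0.0154,0.001,0,0,0.0221,-1,0.0015,-0.0308,0.002,0,0,0.0442,-1,0.0028,-0.0462,0.003,0,0,0.0663,-1,0.0045,-0.0616,0.003,0,0,0.0883,-1,0.0063,-0.0769,0.003,0,0,0.1104,-1,0.0085,-0.0922,0.003,0,0,0.1325,-1,0.011,-0.1074,0.003,0,0,0.1546,-1,0.0139,-0.1226,0.003,0,0,0.1767,-1])

```text
time: 6.75
position: [0.5329, 0.1092, 0.0373]
tool_rot: [-0.305, 3.123, 0.003]
ft_force: [-1.3, 2.9, 5.2]
grip_width: 0.003
grip_force: 2.7
```

```bash
python3 - <<'E'
from ov import *;from plan import *
p,R0,s=now();i=ctrl.get_image('wrist');c=cam(i,s);im=i['pixels'][:,:,::-1].copy()
print(p,s['ft_force'],s['tool_rot'],pose(.072,.037)[0],rel(p,R0,*pose(.109,.037)))
g=cv2.cvtColor(im,cv2.COLOR_BGR2GRAY).astype(np.float32);d=np.arange(0,.02,.0005)
for sv in np.arange(.10,.22,.015):
    th=(sv-.108)/.2;n=np.array([np.cos(th),-np.sin(th)])
    q=w2px(plate2w(arc(sv)+d[:,None]*n,*A,.037),c).astype(np.float32)
    v=cv2.remap(g,q[None,:,0],q[None,:,1],cv2.INTER_LINEAR)[0];print(round(sv,3),d[np.gradient(v).argmax()]*1e3-13,q[0].round(),end=' | ')
ov(im,c,A,'pics/f4.png',0,0,400,300,2)
E
```

```text
[0.53290183 0.10918951 0.03734513] [-1.25841231  2.93889256  5.17130801] [-0.30451064  3.12295846  0.00317524] [0.53226607 0.10800216 0.037     ] [ 0.0143 -0.1261  0.0009  0.0019  0.0037  0.177 ]
0.1 2.5 [257. 258.] | 0.115 6.0 [228. 253.] | 0.13 -3.5 [198. 246.] | 0.145 -0.5 [169. 237.] | 0.16 -1.0 [141. 226.] | 0.175 -1.0 [113. 213.] | 0.19 -1.5 [ 86. 197.] | 0.205 -1.5 [ 60. 180.] |
```

View pics/f4.png

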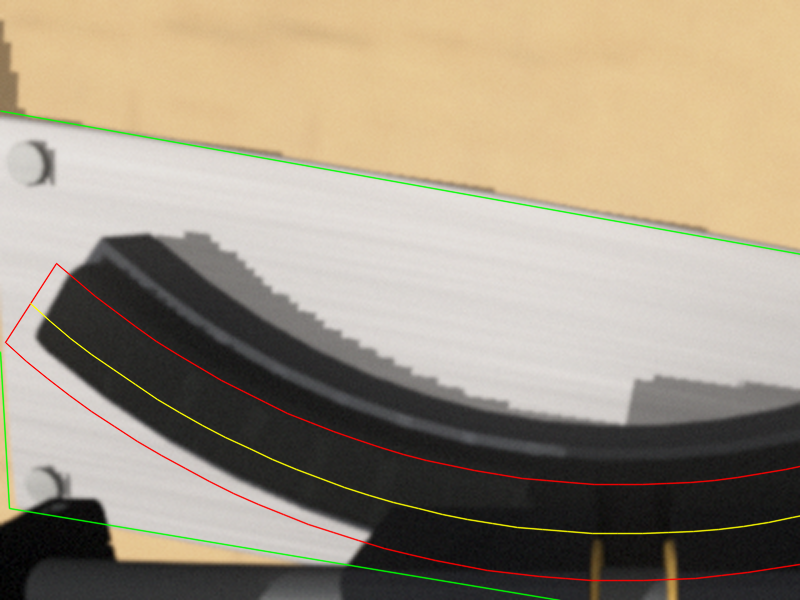

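The strip is shown pressed, so the outline drawn at full height overshoots at the left. At the pressed height its edge is about 1 mm inward of plan, so I'll shift about 1.2 mm towards -x and continue.

>>> jog_arm(moves=[0.001,-0.0154,0,0,0,0.0221,-1,0.0024,-0.0308,0,0,0,0.0442,-1,0.0041,-0.0462,0.001,0,0,0.0663,-1,0.0062,-0.0616,0.001,0,0,0.0883,-1,0.0085,-0.0769,0.001,0,0,0.1104,-1,0.0112,-0.0922,0.001,0,0,0.1325,-1,0.0143,-0.1074,0.001,0,0,0.1546,-1,0.0178,-0.123,0.001,0,0,0.1767,-1])

```text
time: 7.8
position: [0.5351, 0.0719, 0.0372]
tool_rot: [-0.015, 3.137, 0.003]
ft_force: [0.4, 3.3, 6.6]
grip_width: 0.002
grip_force: 2.8
```

```bash
sed -i 's/^A=.*/A=(.5173,.072,.014)/' plan.py; python3 - <<'E'
from plan import *
p,R0,s=now();print(p,s['ft_force'],pose(.109,.037)[0],rel(p,R0,*pose(.146,.037)))
E
```

```text
[0.53514319 0.07186998 0.03715362] [0.39098607 3.33711345 6.60591225] [0.53480978 0.07124506 0.037     ] [ 0.0126 -0.1247  0.0002  0.0024  0.0039  0.177 ]
```

On track.

>>> jog_arm(moves=[0.0003,-0.0154,0,0,0,0.0221,-1,0.001,-0.0308,0,0,0,0.0442,-1,0.002,-0.0462,0,0,0,0.0663,-1,0.0034,-0.0616,0,0,0,0.0883,-1,0.0051,-0.0769,0,0,0,0.1104,-1,0.0071,-0.0922,0,0,0,0.1325,-1,0.0095,-0.1074,0,0,0,0.1546,-1,0.0123,-0.1228,0,0,0,0.1767,-1])

```text
time: 8.8
position: [0.532, 0.0348, 0.0372]
tool_rot: [0.275, 3.125, 0.004]
ft_force: [0.3, 3.2, 5.7]
grip_width: 0.005
grip_force: 2.7
```

```bash
python3 - <<'E'
from plan import *
p,R0,s=now();print(p,s['ft_force'],pose(.146,.037)[0],rel(p,R0,*pose(.183,.037)))
E
```

```text
[0.53203027 0.03480656 0.03718619] [0.30381334 3.1728541  5.7311342 ] [0.53172827 0.03442653 0.037     ] [ 0.0122 -0.1241  0.0002  0.0029  0.0039  0.1769]
```

>>> jog_arm(moves=[0.0003,-0.0154,0,0,0,0.0221,-1,0.001,-0.0308,0,0,0,0.0442,-1,0.002,-0.0462,0,0,0,0.0663,-1,0.0034,-0.0616,0,0,0,0.0883,-1,0.0051,-0.0769,0,0,0,0.1104,-1,0.0071,-0.0922,0,0,0,0.1325,-1,0.0095,-0.1074,0,0,0,0.1546,-1,0.0123,-0.1228,0,0,0,0.1767,-1])

```text
time: 9.8
position: [0.5222, -0.0011, 0.0373]
tool_rot: [0.563, 3.086, 0.004]
ft_force: [1.0, 2.5, 5.2]
grip_width: 0.004
grip_force: 2.7
```

```bash
python3 - <<'E'
from plan import *
p,R0,s=now();print(p,s['ft_force'],pose(.183,.037)[0],rel(p,R0,*pose(.220,.037)))
E
```

```text
[ 0.52224225 -0.00111782  0.03725662] [0.97784062 2.50567769 5.20267602] [ 0.5219267  -0.00119691  0.037     ] [ 0.0123 -0.1232  0.0004  0.0035  0.0039  0.1768]
```

>>> jog_arm(moves=[0.0003,-0.0154,0,0,0,0.0221,-1,0.001,-0.0308,0,0,0,0.0442,-1,0.002,-0.0462,0,0,0,0.0663,-1,0.0034,-0.0616,0,0,0,0.0883,-1,0.0051,-0.0769,0,0,0,0.1104,-1,0.0071,-0.0922,0,0,0,0.1325,-1,0.0095,-0.1074,0,0,0,0.1546,-1,0.012,-0.118,0,0,0,0.17,-1])

```text
time: 10.8
position: [0.5066, -0.0333, 0.0373]
tool_rot: [0.835, 3.023, 0.004]
ft_force: [2.0, 2.1, 4.6]
grip_width: 0.008
grip_force: 2.7
```

>>> jog_arm(moves=[0,0,0,0,0,0,-1,0,0,-0.01,0,0,0,-1,0,0,-0.03,0,0,0,-1,0,0,-0.07,0,0,0,-1,0,0,-0.14,0,0,0,-1,0,0,-0.25,0,0,0,-1,0,0,-0.35,0,0,0,-1,0,0,-0.4,0,0,0,-1])

```text
time: 11.8
position: [0.5041, -0.0342, 0.1576]
tool_rot: [0.836, 3.027, 0.001]
ft_force: [0.1, -0.2, 0.4]
grip_width: 0.005
grip_force: 0.0
```

```bash
python3 - <<'E'
from plan import *
p,R0,s=now();print(p,s['time'],s['ft_force'],pose(.216,.037)[0])
a=ctrl.get_image('top')['pixels'][:,:,::-1];o=cv2.imread('pics/top0.png')
cv2.imwrite('pics/end.png',np.vstack([cv2.resize(v[130:240,200:450],None,fx=2.7,fy=2.7) for v in(o,a)]))
E
```

```text
[ 0.50411094 -0.03418973  0.15756451] 11.8 [ 0.11280564 -0.20447069  0.37202603] [ 0.50778234 -0.03097053  0.037     ]
```

View pics/end.png

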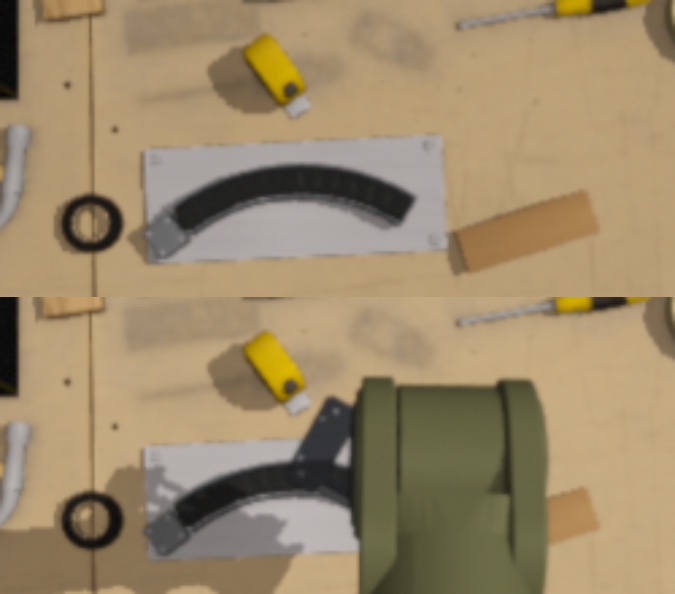

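The before and after top views show the plate corner at (145,445), the tape roll, tape measure and offcut all where they were, and the tool is clear of everything.

```bash
python3 -c "from bench import ctrl;print(ctrl.close_job())"
```

```text
the job is handed in; nothing more can be done
None
```

I stroked the strip from the connector-box end to the far end in one pass, pressed about 4–5 mm in (4.6–6.6 N at my checks), then lifted clear; in the final top view the visible part of the plate and the things around it had not moved, and the job is handed in at about 12 s (verdict not shown).

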